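# Set the length stop of a cutting jig with its thumbwheel

### The job

Set the length stop of the cutting jig: roll the knurled wheel under a fingertip, so that the gap between the stop and the fence closes, until the stop's pointer stands exactly opposite the point of the gauge mark. Then press the round lock plunger right down. Move the stop only by the wheel, never by pushing the stop itself, lock only when it is set, and leave the loose things on the bench where they lie.

Things in the scene. Friction and masses are not known exactly. Their poses are not given: they have to be found in the camera images.
- jig: The cutting jig, fixed to the bench: a steel base plate 180 x 270 x 12 mm. Origin: centre of the plate's underside; x across it, y along it towards the fence (the way the stop travels), z up. Steel fence at x -65..15, y 90..110 mm, up to z = 57 mm. Grey gear case at x -43..7, y -103..-47, up to z = 58; beside it the grey cheeks of the wheel at x 3..13 and 47..57, y -108..-42, up to z = 76.
- wheel_top (a point): Top of the knurled steel thumbwheel, on its centre line. Wheel 68 mm in diameter, 28 mm wide, axis level along the jig's x, at x = 30, y = -75 mm. Its top is 88 mm above the bench, 12 mm above the two cheeks that flank it 3 mm off its faces. Stroking the top along the jig's +y (towards the fence) drives the stop the same way; stroking back drives it back.
- wheel (a joint): Angle of the knurled wheel, rad, 0 at the start; grows as the gap closes; limits -0.5 and 7.0. It takes about 2 N along the rim to turn and stays where it is left; 5 to 15 N of downward pressure grips it well. One rad (34 mm along the rim) moves the stop 8 mm: without slip 0.235 mm of stop per mm of stroke.
- stop_pointer (a point): Tip of the dark cone pointer of the sliding steel stop, 36 mm above the bench, pointing in the jig's -x. The stop is a block 70 x 30 x 30 mm, top 51 mm above the bench, centre at the jig's x = -20 mm; it slides along the jig's y only, from y = -4 to 56 mm (0 at the start). The gap it closes lies between it and the fence at greater y.
- mark_point (a point): Tip of the short dark cone of the gauge mark, a steel saddle 10 x 18 x 18 mm fixed on the bar along the jig's -x edge; the cone points in the jig's +x, at the stop's pointer. Axes as the jig's. It sits 14 to 36 mm beyond the starting pointer along y. When set, the two tips face each other 2 mm apart in x, at the same y and height.
- lock (a joint): Travel of the lock plunger, m: 0 fully up, 0.010 right down against its stop. It moves straight down, takes about 4 N to push and stays where it is left.
- lock_top (a point): Centre of the flat top of the black lock plunger: a round head 30 mm in diameter standing in a dark collar 40 mm in diameter, at x = 50, y = 35 mm of the jig. Fully up its top is 54 mm above the bench, right down 44 mm (collar top 38 mm). Pressing it does not move the stop.
- corner_piece: Loose white trunking corner fitting, 75 x 75 x 26 mm; origin under its centre. Leave alone.
- washer_tin: Loose round tin of washers, 64 mm in diameter, 28 mm high; origin under its centre. Leave alone.
- pliers: Loose pliers with red handles, 46 x 156 x 14 mm, origin under its centre, long axis y. Leave alone.
- marker: Loose black marker pen, 17 x 121 x 17 mm, origin under its centre, long axis y. Leave alone.
- square: Loose try square, 110 x 165 x 16 mm, origin under its centre. Leave alone.
- stop: The sliding steel stop itself (see the pointer). Origin at the centre of the block, 36 mm above the bench; axes are the jig's.

How it is judged:
By the outcome, as a careful person would: the job done as asked, in the order asked, and still so for the second after the job is handed in, with the robot touching nothing.
It also fails if it takes over 64 s, if anything falls off the work surface, if the arm or the gripper's body presses on something with over 40 N, if the wrist force passes 120 N, or if a joint passes its speed limit or range.

### The arm

A 6-joint arm with a two-finger parallel gripper is mounted at the origin on a cart in front of the work surface, level with it; the furniture and walls round the work are solid. World frame = base frame: x ahead of the robot, y to its left, z up, the work surface at z = 0. Lengths are in m, angles in degrees, forces in N, time in s.
With the tool pointing down it reaches from about 0.4 to 0.825 m from the base axis. Payload 7 kg.
Tool frame: the origin (TCP) lies on the centre line of the jaws, within the pads' length; the fingertips stand 11 mm ahead of it and the grasp point (between the pads) lies 8 mm behind it; z points along the fingers, y is the line along which they close (so a half turn about z gives the same grasp; the last joint's range is limited). The gripper opens to 88 mm and grips with 3 to 60 N. Pads are 19 mm wide; open, the fingers measure 130 mm over their backs; the gripper's body (78 mm by 193 mm) begins 47 mm behind the grasp point.
Start: joints at [89.846, 20.546, 0.682, 0, -70.136, -16.507], TCP at [0.194, 0.647, 0.199] pointing down, gripper open.
Joint ranges: [-176.03, 176.03], [-82.01, 121.73], [-58.28, 71.71], [-173.87, 95.51], [-174.79, -0.11], [-173.66, 173.66]. Speed limits (degrees/s): [136.94, 136.94, 172.46, 180, 180, 180].

### API

Orientations are given as [roll, pitch, yaw] about the fixed x, y, z axes, in that order (R = Rz(yaw) Ry(pitch) Rx(roll)).
In Python, from plant import r, capture, camera_model, job gives the robot as it stands.
- The arm moves only by the tool drive_tool, never from a script. Its argument "increments" is a list that holds one entry, the list of rows, each a list of 5 numbers: the gripper's target within -1 to 1 (fully open at 1, half-way at 0, shut at -1), then the shift along the tool's x, y, z scaled (see below), then the turn about the tool's z scaled (see below). In form: [[[gripper, tx, ty, tz, roll], ...]]. A call has 1 to 5 rows; each row is the pose to reach, as a shift and turn from the pose commanded when the call began, along the tool's axes at that moment, turning the shorter way round; what a row does not reach only later rows make up. The controller multiplies each number of a shift by 120 mm and each number of a turn by 360 degrees. A row lasts 1/8 s, in which the tool goes at most 62.5 mm and 10.7 degrees, less where a joint would pass 70% of its speed; a pose out of reach is approached as far as the arm can. A call with a number of a shift or a turn outside -1 to 1 is refused whole. A call with a gripper value outside its range is refused whole. The fingers move at their own pace and stop on an object; "squeeze" is the grip in N (left out, the last holds). Time passes only in rows, so rows that repeat a pose let the fingers close. It gives the time, the measured TCP pose, the force, the opening and the grip force at its end, in the units of the state.
- r.get_state(): the state, without advancing time (a new reading comes with each control period).
- capture(name): name is "scene" or "top"; returns the picture (480x640x3 uint8, red, green, blue); there is no depth.
- camera_model(name): a dict with "camera_matrix" (3x3 intrinsics, pixels), "rvec" (rotation vector, rad) and "tvec" (3), from world to camera coordinates, as OpenCV has them. Camera axes: x right, y down, z forward; pixel columns grow to the right and rows downward; lengths in m; the calibration is good to about 2 mm. A picture is of the moment at which its call begins. camera_model takes no time and is no camera call.
- job.close_job(): hands the job in; it is judged then, once.
The state is a dict: "time_s": time; "joints": joint angles; "qd": joint speeds; "joint_torque": joint torques, N m; "tcp_pos": TCP position; "eef_rot": TCP orientation; "contact_force": force on the tool from outside, world axes, zero at the start; "moment": the same for the moment, N m; "gripper_width": finger opening in m; "gripper_force": force on a finger pad.
Only numpy, scipy, OpenCV 4.12 (cv2) and the standard library are available. Lean on these libraries where they do the work, as an engineer would, in place of code of your own. Each camera call takes 0.05 s, during which the arm holds its last target. There are 200 camera calls.

## Working session

There is one attempt and no reset: what is moved stays moved. The work goes in short steps, Python scripts to look and compute and a tool call to move; the robot and the scene stay as the last step left them, time stands still between calls to the robot, and variables do not carry over. Pictures are saved under pics/ and viewed, at most 10 in all, crops included, and the job is handed in when it is done.

Besides the shell and the picture viewer there is one more tool, called after "Emit:" by a JSON object that holds its "api" and its "payload", one argument or row to a line. drive_tool: Moves the arm, as the interface text tells. Its arguments: {"type":"object","properties":{"increments":{"type":"array"},"squeeze":{"type":"number"}},"required":["increments"]}

```bash
mkdir -p pics
python3 - <<'E'
from plant import r,capture,camera_model
import cv2
for n in("scene","top"):
    cv2.imwrite(f"pics/{n}0.png",capture(n)[:,:,::-1]); print(n,camera_model(n))
print(r.get_state())
E
```

```text
scene {'camera_matrix': array([[487.02285022,   0.        , 323.99524976],
       [  0.        , 487.02285022, 237.50597136],
       [  0.        ,   0.        ,   1.        ]]), 'rvec': array([ 2.06176169, -0.52261027,  0.29608816]), 'tvec': array([-0.27450652,  0.31451297,  0.46402382])}
top {'camera_matrix': array([[539.94883955,   0.        , 323.94777234],
       [  0.        , 539.94883955, 235.08990393],
       [  0.        ,   0.        ,   1.        ]]), 'rvec': array([ 2.14381209, -2.15721275,  0.11113452]), 'tvec': array([0.32738532, 0.49678222, 1.00632083])}
{'time_s': 0.1, 'joints': array([ 8.98463621e+01,  2.05895604e+01,  6.39121704e-01, -1.79724377e-02,
       -7.01352268e+01, -1.65055649e+01]), 'qd': array([-0.11858689, -0.05710297,  0.14264667,  0.19449699,  0.01824569,
       -0.0141652 ]), 'joint_torque': array([-2.35984517e-03, -5.84164023e+01,  2.93752956e+01,  7.01557964e+00,
        1.02195988e-02, -5.52056918e-05]), 'tcp_pos': array([0.19341376, 0.64620034, 0.19799125]), 'eef_rot': array([ 1.79913064e+02, -8.14081971e-03, -1.66653163e+01]), 'contact_force': array([-0.67015664, -0.65748193,  0.05192143]), 'moment': array([-0.01109874,  0.01366162, -0.04948687]), 'gripper_force': 0.0, 'gripper_width': 0.0876776739479082}
```

View pics/scene0.png

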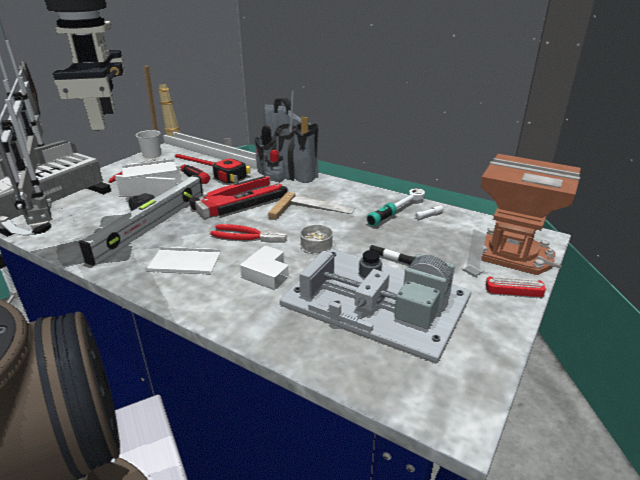

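View pics/top0.png

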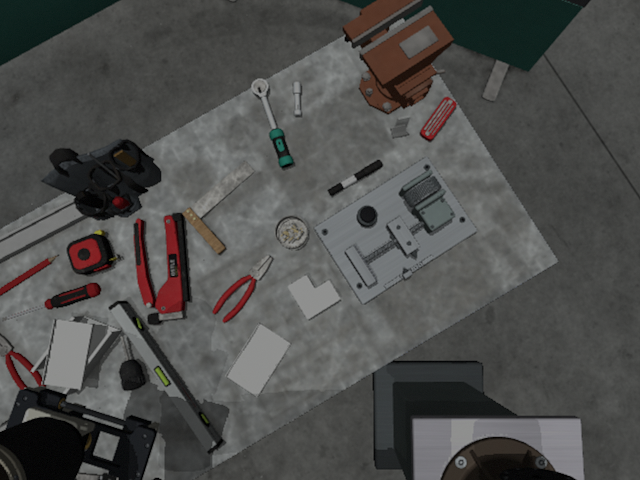

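The jig is at about (400,230) in the top view and (380,300) in the scene view; the marker lies close to its far edge, near the lock. I'll enlarge both.

Run:
```python
import cv2
a=cv2.imread("pics/top0.png")[150:310,305:485]; cv2.imwrite("pics/t1.png",cv2.resize(a,None,fx=3.75,fy=3.75,interpolation=cv2.INTER_CUBIC))
a=cv2.imread("pics/scene0.png")[235:365,275:475]; cv2.imwrite("pics/s1.png",cv2.resize(a,None,fx=4,fy=4,interpolation=cv2.INTER_CUBIC))
```

```text
(no output)
```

View pics/t1.png

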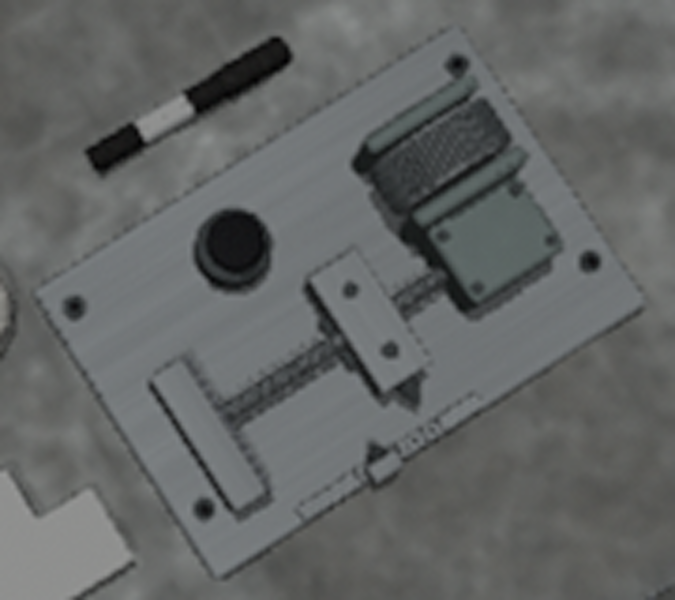

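View pics/s1.png

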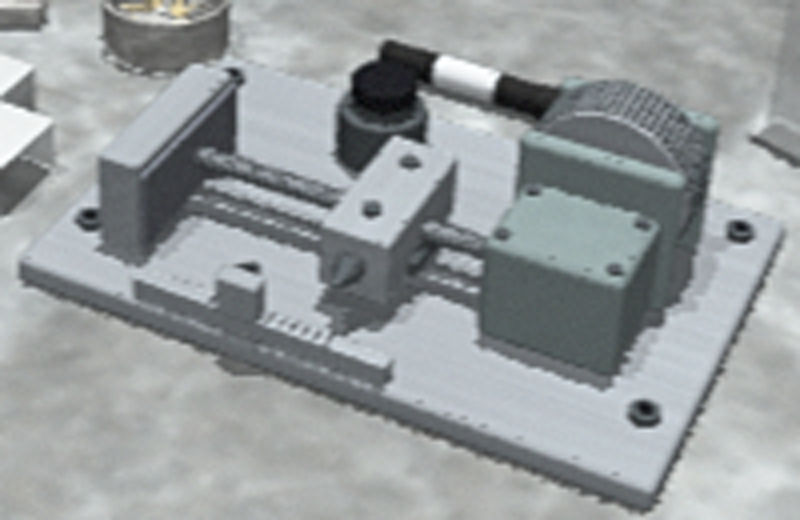

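```bash
cat > fit.py <<'E'
import numpy as np,cv2
from scipy.optimize import least_squares
from plant import camera_model
CM={n:camera_model(n) for n in("top","scene")}
def proj(n,P):
    c=CM[n]; return cv2.projectPoints(np.float64(P).reshape(-1,1,3),c["rvec"],c["tvec"],c["camera_matrix"],None)[0].reshape(-1,2)
def px(n,u):
    u=np.float64(u); return (u+.5)/3.75-.5+[305,150] if n=="top" else (u+.5)/4-.5+[275,235]
def J2W(p,P):
    P=np.float64(P).reshape(-1,3)/1000; c,s=np.cos(p[2]),np.sin(p[2])
    return P@np.array([[c,s,0],[-s,c,0],[0,0,1]])+[p[0],p[1],0]
E
cat > fit1.py <<'E'
from fit import *
pl=[(90,135,12),(90,-135,12),(-90,-135,12),(-90,135,12)]
fe=[(15,110,57),(15,90,57),(-65,90,57),(-65,110,57)]
st=[(15,15,51),(15,-15,51),(-55,-15,51),(-55,15,51)]
O=np.array(pl+fe+st)
U={"top":[(37,295),(458,28),(645,305),(220,578),(150,380),(182,358),(270,490),(237,515),(307,280),(357,248),(430,355),(383,398)],
"scene":[(240,65),(785,230),(650,492),(20,265),(190,65),(237,88),(148,172),(100,155),(393,137),(455,155),(390,232),(323,212)]}
off={"top":slice(3,5),"scene":slice(5,7)}
def res(p):
    return np.r_[tuple((proj(n,J2W(p,O))+p[off[n]]-px(n,U[n])).ravel() for n in U)+(p[3:]/1.5,)]
s=min((least_squares(res,[.6,.0,y,0,0,0,0],loss="soft_l1") for y in np.arange(-3,3.2,.8)),key=lambda s:s.cost)
p=s.x;np.save("p.npy",p)
print(p,np.degrees(p[2]),s.cost);print(res(p)[:-4].reshape(-1,2).round(1).tolist())
def tri(ut,us):
    f=lambda q:np.r_[tuple((proj(n,J2W(p,q))+p[off[n]]-px(n,u)).ravel() for n,u in(("top",ut),("scene",us)))]
    r=least_squares(f,[-70,10,36]);return r.x.round(1),r.fun.round(1)
print("ptr",tri((414,410),(338,280)),"mark",tri((374,442),(250,268)))
for nm,q in(("wheel",(30,-75,88)),("lock",(50,35,54))):
    print(nm,J2W(p,q).round(4),[((proj(n,J2W(p,q))+p[off[n]])[0]).round(1).tolist() for n in U])
E
python3 fit1.py
```

```text
[0.51437784 0.19013279 0.5625778  2.76632046 1.20977301 0.31376458
 2.56105857] 32.23333361894422 27.079840859487067
[[-1.9, -0.5], [0.2, -1.7], [1.7, -0.3], [-0.9, 1.7], [-0.4, -0.2], [0.0, -0.1], [-0.0, 0.8], [-0.3, -0.1], [-0.1, -0.2], [-0.2, -0.1], [0.9, 2.3], [0.1, -0.6], [-3.3, -1.9], [0.9, -1.5], [1.1, 0.3], [-0.8, -1.2], [1.3, -0.1], [-0.3, -2.8], [-1.9, -0.2], [-0.5, 0.5], [0.4, -0.0], [1.7, 0.6], [0.2, 4.3], [-0.7, 3.5]]
ptr (array([-68.2,   2.1,  38.3]), array([ 0.5, -1.1, -1. ,  0.1])) mark (array([-73.9,  32.9,  36.7]), array([-0.8,  1.7,  1.5, -0.2]))
wheel [[0.5798 0.1427 0.088 ]] [[424.8, 188.2], [431.0, 260.5]]
lock [[0.538  0.2464 0.054 ]] [[367.5, 214.1], [371.2, 254.2]]
```

```bash
cat > ov.py <<'E'
from fit import *
p=np.load("p.npy"); off={"top":slice(3,5),"scene":slice(5,7)}
def box(x0,x1,y0,y1,z0,z1): return np.array([(x,y,z) for x in(x0,x1) for y in(y0,y1) for z in(z0,z1)])
B=[box(-90,90,-135,135,0,12),box(-65,15,90,110,12,57),box(-55,15,-15,15,21,51),box(-43,7,-103,-47,12,58),box(3,13,-108,-42,12,76),box(47,57,-108,-42,12,76)]
E=[(0,1),(2,3),(4,5),(6,7),(0,2),(1,3),(4,6),(5,7),(0,4),(1,5),(2,6),(3,7)]
im=[]
for n,f in(("top","t1"),("scene","s1")):
    a=cv2.imread(f"pics/{f}.png")
    def P(q):
        u=proj(n,J2W(p,q))+p[off[n]]
        return ((u-[305,150]+.5)*3.75-.5 if n=="top" else (u-[275,235]+.5)*4-.5)
    for b in B:
        u=P(b)
        for i,j in E: cv2.line(a,tuple(u[i].astype(int)),tuple(u[j].astype(int)),(0,0,255),1)
    for q,z in(((50,35),54),):
        t=np.linspace(0,6.28,30);cv2.polylines(a,[P(np.c_[q[0]+15*np.cos(t),q[1]+15*np.sin(t),z+0*t]).astype(int)],True,(0,255,0))
    t=np.linspace(0,6.28,40)
    for x in(16,44): cv2.polylines(a,[P(np.c_[x+0*t,-75+34*np.cos(t),54+34*np.sin(t)]).astype(int)],True,(0,255,0))
    im.append(cv2.resize(a,(450,400)) if n=="top" else a)
    cv2.imwrite(f"pics/ov_{n}.png",a)
c=np.zeros((600,800,3),np.uint8)
E
python3 ov.py
```

```text
(no output)
```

View pics/ov_scene.png

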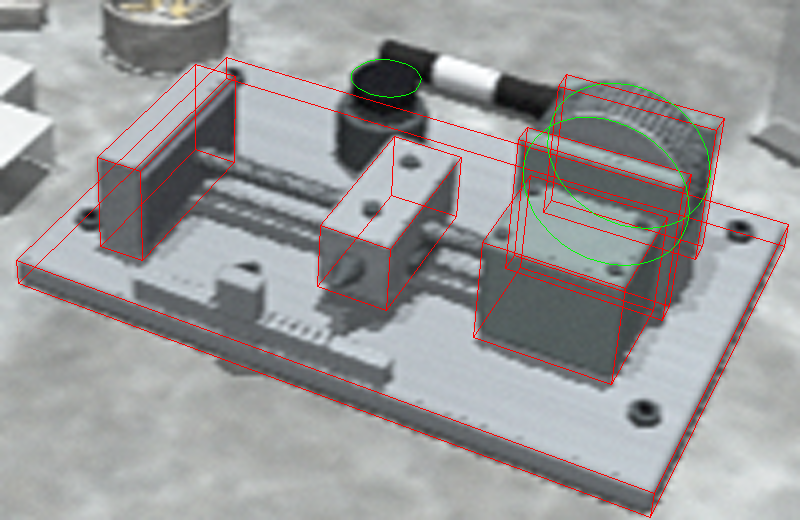

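View pics/ov_top.png

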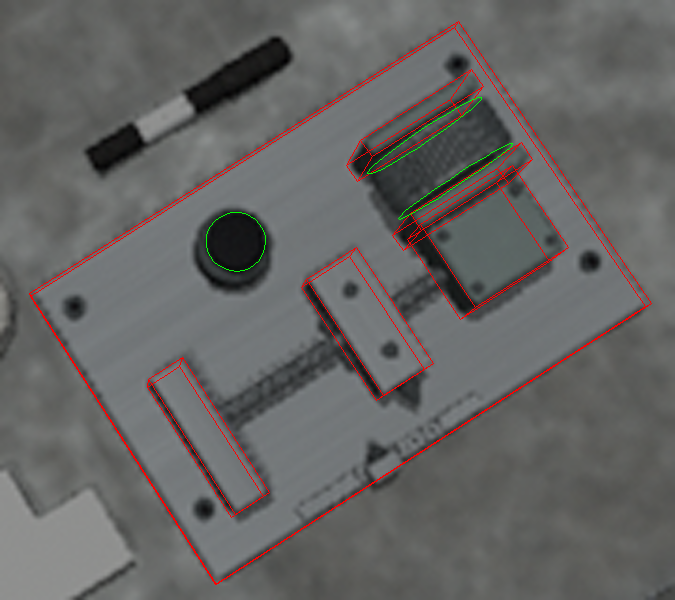

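The overlay matches the jig to about 2 mm. The wheel top is at (0.580, 0.143, 0.088), the lock at (0.538, 0.246) and the jig yaw is 32.2°. The mark is about 31 mm beyond the pointer. I'll shut the gripper, turn it to the jig and travel over.

Emit:
{"api": "drive_tool", "payload": {
  "increments": [
    [[-1, 0.33, 0.24, 0, -0.03], [-1, 0.66, 0.48, 0, -0.06], [-1, 1, 0.72, 0, -0.09], [-1, 1, 0.72, 0, -0.12], [-1, 1, 0.72, 0, -0.136]]
  ],
  "squeeze": 10
}}

```text
time_s: 0.72
tcp_pos: [0.2842, 0.5286, 0.1988]
eef_rot: [180.0, 0.0, 32.5]
contact_force: [-1.5, 0.1, 0.5]
gripper_width: 0.0431
gripper_force: 0.0
```

Emit:
{"api": "drive_tool", "payload": {
  "increments": [
    [[-1, 0.1, 0.5, 0, 0], [-1, 0.2, 1, 0, 0]]
  ]
}}

```text
time_s: 0.98
tcp_pos: [0.3685, 0.4399, 0.1984]
eef_rot: [180.0, 0.0, 32.4]
contact_force: [0.6, 1.3, 0.0]
gripper_width: 0.0234
gripper_force: 0.0
```

Emit:
{"api": "drive_tool", "payload": {
  "increments": [
    [[-1, 0.1, 0.5, 0, 0], [-1, 0.17, 1, 0, 0]]
  ]
}}

```text
time_s: 1.23
tcp_pos: [0.4505, 0.3487, 0.1986]
eef_rot: [180.0, 0.0, 32.3]
contact_force: [-0.1, 0.4, 0.3]
gripper_width: 0.0037
gripper_force: 0.0
```

Emit:
{"api": "drive_tool", "payload": {
  "increments": [
    [[-1, 0, 0.5, 0, 0], [-1, 0, 1, 0, 0]]
  ]
}}

```text
time_s: 1.48
tcp_pos: [0.5143, 0.2471, 0.1986]
eef_rot: [-180.0, 0.0, 32.3]
contact_force: [1.9, 0.4, -0.5]
gripper_width: 0.0006
gripper_force: 0.0
```

Emit:
{"api": "drive_tool", "payload": {
  "increments": [
    [[-1, 0, 0.5, 0, 0], [-1, 0, 1, 0, 0], [-1, 0, 1, 0.2, 0], [-1, 0, 1, 0.5, 0], [-1, 0, 1, 0.5, 0]]
  ]
}}

```text
time_s: 2.1
tcp_pos: [0.5757, 0.1462, 0.136]
eef_rot: [-180.0, 0.4, 32.2]
contact_force: [-1.1, 1.2, -0.0]
gripper_width: 0.0003
gripper_force: 0.0
```

```bash
cat > where.py <<'E'
from plant import r
import numpy as np
p=np.load("p.npy");s=r.get_state()
d=s["tcp_pos"][:2]-p[:2];c,sn=np.cos(p[2]),np.sin(p[2])
print("t",s["time_s"],"jig xy tip z",(c*d[0]+sn*d[1])*1e3,(-sn*d[0]+c*d[1])*1e3,s["tcp_pos"][2]*1e3-11,"yaw",s["eef_rot"],"F",s["contact_force"].round(2),"w",s["gripper_width"],"j",s["joints"].round(1))
E
python3 where.py
```

```text
t 2.1 jig xy tip z 28.43779390199137 -69.92413340235687 125.03979621221336 yaw [-179.96474865    0.35053679   32.24654069] F [-1.12  1.15 -0.03] w 0.0002831170453108006 j [ 33.1  16.  -14.5  -0.  -59.8  89.2]
```

Emit:
{"api": "drive_tool", "payload": {
  "increments": [
    [[-1, 0.013, 0.19, 0, 0], [-1, 0.013, 0.19, 0.15, 0], [-1, 0.013, 0.19, 0.25, 0], [-1, 0.013, 0.19, 0.25, 0]]
  ]
}}

```text
time_s: 2.6
tcp_pos: [0.5908, 0.1291, 0.1087]
eef_rot: [180.0, 0.1, 32.3]
contact_force: [-0.3, 0.7, 1.6]
gripper_width: 0.0006
gripper_force: 0.0
```

```bash
python3 where.py; python3 where.py
```

```text
t 2.6 jig xy tip z 32.141593274247704 -92.38554715483163 97.67576360692772 yaw [1.79999467e+02 6.85118570e-02 3.23289375e+01] F [-0.34  0.71  1.58] w 0.0006250753494760257 j [ 30.8  18.2 -15.4   0.  -56.5  91.5]
t 2.6 jig xy tip z 32.141593274247704 -92.38554715483163 97.67576360692772 yaw [1.79999467e+02 6.85118570e-02 3.23289375e+01] F [-0.34  0.71  1.58] w 0.0006250753494760257 j [ 30.8  18.2 -15.4   0.  -56.5  91.5]
```

Emit:
{"api": "drive_tool", "payload": {
  "increments": [
    [[-1, 0, 0, 0.03, 0], [-1, 0, 0, 0.06, 0], [-1, 0, 0, 0.075, 0], [-1, 0, 0, 0.075, 0]]
  ]
}}

```text
time_s: 3.1
tcp_pos: [0.5912, 0.129, 0.0998]
eef_rot: [180.0, 0.0, 32.3]
contact_force: [0.1, 0.6, 0.7]
gripper_width: 0.0007
gripper_force: 0.0
```

Emit:
{"api": "drive_tool", "payload": {
  "increments": [
    [[-1, 0, 0, 0.01, 0], [-1, 0, 0, 0.01, 0], [-1, 0, 0, 0.01, 0]]
  ]
}}

```text
time_s: 3.48
tcp_pos: [0.5913, 0.129, 0.0987]
eef_rot: [180.0, -0.0, 32.3]
contact_force: [-0.9, -0.2, -0.2]
gripper_width: 0.0006
gripper_force: 0.0
```

Emit:
{"api": "drive_tool", "payload": {
  "increments": [
    [[-1, 0, 0, 0.01, 0], [-1, 0, 0, 0.01, 0], [-1, 0, 0, 0.01, 0]]
  ]
}}

```text
time_s: 3.85
tcp_pos: [0.5912, 0.129, 0.0975]
eef_rot: [-180.0, -0.0, 32.3]
contact_force: [0.2, 0.0, -0.7]
gripper_width: 0.0
gripper_force: 0.0
```

No contact at 86.5 mm, so the tip is thinner than assumed. I'll probe directly over the wheel's centre line instead.

Emit:
{"api": "drive_tool", "payload": {
  "increments": [
    [[-1, -0.01, 0, -0.06, 0], [-1, -0.01, -0.145, -0.06, 0], [-1, -0.01, -0.145, -0.06, 0], [-1, -0.01, -0.145, -0.04, 0], [-1, -0.01, -0.145, -0.04, 0]]
  ]
}}

```text
time_s: 4.47
tcp_pos: [0.5807, 0.143, 0.1019]
eef_rot: [-180.0, 0.0, 32.3]
contact_force: [0.9, 0.6, 0.3]
gripper_width: 0.0003
gripper_force: 0.0
```

Emit:
{"api": "drive_tool", "payload": {
  "increments": [
    [[-1, 0, 0, 0.01, 0], [-1, 0, 0, 0.02, 0], [-1, 0, 0, 0.02, 0]]
  ]
}}

```text
time_s: 4.85
tcp_pos: [0.5809, 0.1429, 0.0997]
eef_rot: [-180.0, 0.0, 32.3]
contact_force: [-0.0, 0.6, -0.3]
gripper_width: 0.0007
gripper_force: 0.0
```

Emit:
{"api": "drive_tool", "payload": {
  "increments": [
    [[-1, 0, 0, 0.01, 0], [-1, 0, 0, 0.01, 0], [-1, 0, 0, 0.01, 0]]
  ]
}}

```text
time_s: 5.22
tcp_pos: [0.581, 0.1431, 0.0987]
eef_rot: [180.0, -0.0, 32.3]
contact_force: [0.6, 0.4, -0.4]
gripper_width: 0.0003
gripper_force: 0.0
```

Emit:
{"api": "drive_tool", "payload": {
  "increments": [
    [[-1, 0, 0, 0.005, 0], [-1, 0, 0, 0.005, 0], [-1, 0, 0, 0.005, 0]]
  ]
}}

```text
time_s: 5.6
tcp_pos: [0.5809, 0.143, 0.0981]
eef_rot: [180.0, 0.0, 32.3]
contact_force: [-0.1, -0.9, 0.2]
gripper_width: 0.0005
gripper_force: 0.0
```

Emit:
{"api": "drive_tool", "payload": {
  "increments": [
    [[-1, 0, 0, 0.005, 0], [-1, 0, 0, 0.005, 0], [-1, 0, 0, 0.005, 0]]
  ]
}}

```text
time_s: 5.98
tcp_pos: [0.581, 0.1431, 0.0975]
eef_rot: [180.0, -0.0, 32.3]
contact_force: [-0.3, -0.3, -0.4]
gripper_width: 0.0005
gripper_force: 0.0
```

Emit:
{"api": "drive_tool", "payload": {
  "increments": [
    [[-1, 0, 0, 0.005, 0], [-1, 0, 0, 0.005, 0], [-1, 0, 0, 0.005, 0]]
  ]
}}

```text
time_s: 6.35
tcp_pos: [0.5809, 0.1431, 0.0969]
eef_rot: [180.0, -0.0, 32.3]
contact_force: [-0.9, 0.0, -1.1]
gripper_width: 0.0007
gripper_force: 0.0
```

Emit:
{"api": "drive_tool", "payload": {
  "increments": [
    [[-1, 0, 0, 0.005, 0], [-1, 0, 0, 0.005, 0], [-1, 0, 0, 0.005, 0]]
  ]
}}

```text
time_s: 6.72
tcp_pos: [0.581, 0.1431, 0.0963]
eef_rot: [180.0, -0.0, 32.3]
contact_force: [0.5, 0.6, -0.5]
gripper_width: 0.0005
gripper_force: 0.0
```

Emit:
{"api": "drive_tool", "payload": {
  "increments": [
    [[-1, 0, 0, 0.005, 0], [-1, 0, 0, 0.005, 0], [-1, 0, 0, 0.005, 0]]
  ]
}}

```text
time_s: 7.1
tcp_pos: [0.5809, 0.1431, 0.0957]
eef_rot: [180.0, 0.0, 32.3]
contact_force: [-0.0, 0.2, -0.5]
gripper_width: 0.0006
gripper_force: 0.0
```

Still nothing at a nominal tip height of 84.7 mm, so I'll check with the camera.

Run:
```python
from plant import capture
import cv2,numpy as np
a=capture("scene")[190:340,340:500,::-1]; b=capture("top")[110:260,340:500,::-1]
f=lambda x:cv2.resize(x,(400,375),interpolation=cv2.INTER_CUBIC)
cv2.imwrite("pics/c1.png",np.hstack([f(a),f(b)]))
```

```text
(no output)
```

View pics/c1.png

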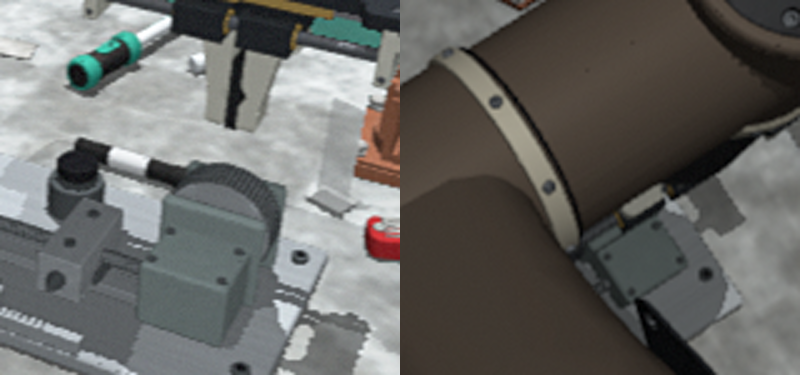

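```bash
python3 where.py
python3 - <<'E'
from fit import *
from plant import r
t=r.get_state()["tcp_pos"]
for dz in(-.011,0,.02): print(dz,proj("scene",t+[0,0,dz]))
print(proj("scene",[.58,.1427,.088]), CM["scene"]["tvec"])
R=cv2.Rodrigues(CM["scene"]["rvec"])[0];print("cam",-R.T@CM["scene"]["tvec"])
E
```

```text
t 7.2 jig xy tip z 31.19934308705445 -75.31944666016724 84.6592069374076 yaw [1.79999620e+02 2.10438431e-03 3.22979344e+01] F [-0.62  0.28 -0.52] w 0.0003426802250624365 j [ 32.5  18.3 -17.1   0.  -54.6  89.8]
-0.011 [[430.93188723 259.44372576]]
0 [[431.73445432 253.56687747]]
0.02 [[433.22480515 242.65368925]]
[[430.84839179 257.93790689]] [-0.27450652  0.31451297  0.46402382]
cam [ 0.12894332 -0.3375285   0.50895822]
```

```bash
python3 - <<'E'
from fit import *
t=np.array([.1934,.6462,.198]); y=np.array([-.287,-.958,0]); x=np.array([.958,-.287,0])
for s in(-.044,-.065,.044,.065):
  for sx in (-.0095,.0095): print(s,sx,proj("scene",t+y*s+x*sx+[0,0,-.011]).round(0), proj("top",t+y*s+x*sx+[0,0,-.011]).round(0))
E
python3 - <<'E'
import cv2,numpy as np
a=cv2.imread("pics/scene0.png")[0:150,40:140];b=cv2.imread("pics/top0.png")[370:480,0:170]
cv2.imwrite("pics/c2.png",np.hstack([cv2.resize(a,(400,600),interpolation=2),cv2.resize(b,(400,600),interpolation=2)]))
E
```

```text
-0.044 -0.0095 [[107. 133.]] [[ 92. 414.]]
-0.044 0.0095 [[117. 132.]] [[ 96. 402.]]
-0.065 -0.0095 [[109. 130.]] [[ 80. 410.]]
-0.065 0.0095 [[119. 129.]] [[ 84. 398.]]
0.044 -0.0095 [[ 99. 149.]] [[144. 430.]]
0.044 0.0095 [[110. 148.]] [[148. 418.]]
0.065 -0.0095 [[ 97. 153.]] [[157. 434.]]
0.065 0.0095 [[108. 152.]] [[161. 422.]]
```

View pics/c2.png

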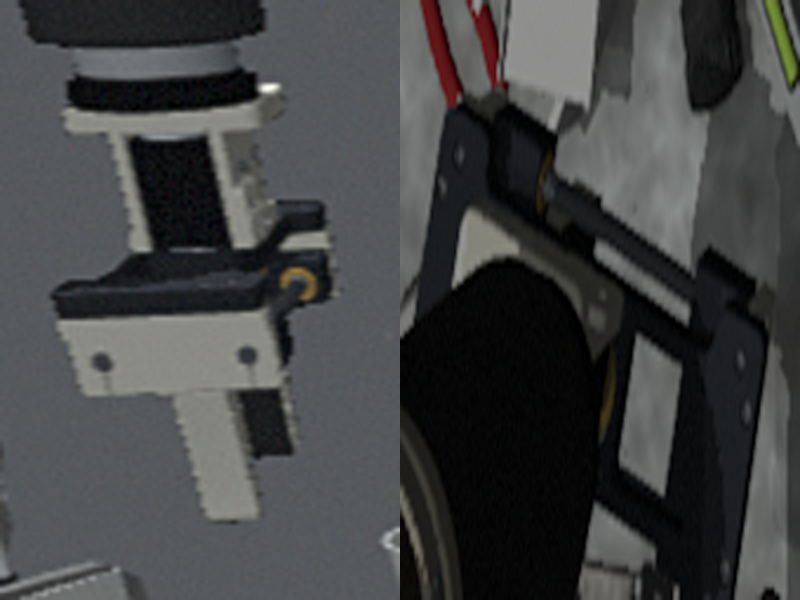

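The picture puts the fingertips (pixel (435,241)) about 35 mm higher than the state says, with xy consistent. The start picture shows the same offset. I'll descend in steps, checking force.

Emit:
{"api": "drive_tool", "payload": {
  "increments": [
    [[-1, 0, 0, 0.05, 0], [-1, 0, 0, 0.1, 0], [-1, 0, 0, 0.1, 0]]
  ]
}}

```text
time_s: 7.58
tcp_pos: [0.5804, 0.1428, 0.0828]
eef_rot: [-180.0, 0.1, 32.3]
contact_force: [0.3, -0.4, 0.1]
gripper_width: 0.0006
gripper_force: 0.0
```

```bash
python3 where.py
python3 - <<'E'
from plant import capture
import cv2,numpy as np
a=capture("scene")[190:340,340:500,::-1]; b=capture("top")[110:260,340:500,::-1]
f=lambda x:cv2.resize(x,(400,375),interpolation=cv2.INTER_CUBIC)
cv2.imwrite("pics/c3.png",np.hstack([f(a),f(b)]))
E
```

```text
t 7.575 jig xy tip z 30.613719551564504 -75.26444970531453 71.78667334485064 yaw [-1.79993901e+02  8.56937322e-02  3.22945555e+01] F [ 0.33 -0.35  0.12] w 0.0006269841683907803 j [ 32.5  19.1 -17.9  -0.  -53.1  89.8]
```

View pics/c3.png

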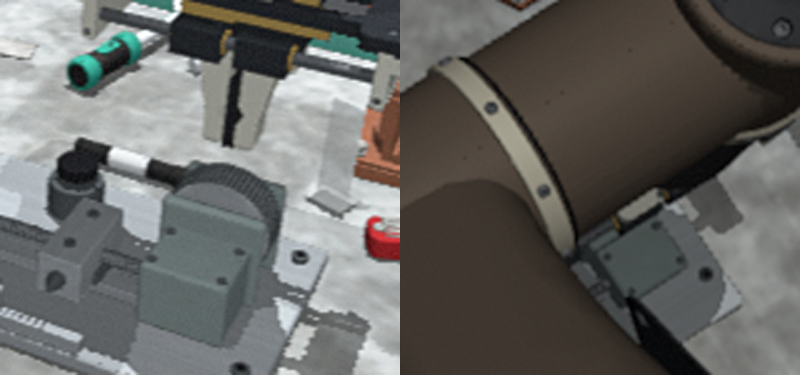

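The tip is at crop pixel (232,147) and the wheel top at about (228,176), so roughly 20 mm remains and the two are aligned. I'll descend further.

Emit:
{"api": "drive_tool", "payload": {
  "increments": [
    [[-1, 0, 0, 0.05, 0], [-1, 0, 0, 0.1, 0], [-1, 0, 0, 0.12, 0], [-1, 0, 0, 0.12, 0]]
  ]
}}

```text
time_s: 8.18
tcp_pos: [0.5808, 0.143, 0.0689]
eef_rot: [180.0, 0.0, 32.3]
contact_force: [-0.0, 0.3, 0.0]
gripper_width: 0.0
gripper_force: 0.0
```

Emit:
{"api": "drive_tool", "payload": {
  "increments": [
    [[-1, 0, 0, 0.01, 0], [-1, 0, 0, 0.02, 0], [-1, 0, 0, 0.02, 0]]
  ]
}}

```text
time_s: 8.55
tcp_pos: [0.5809, 0.1431, 0.0668]
eef_rot: [-180.0, 0.0, 32.3]
contact_force: [-0.2, 0.6, 0.1]
gripper_width: 0.0006
gripper_force: 0.0
```

Emit:
{"api": "drive_tool", "payload": {
  "increments": [
    [[-1, 0, 0, 0.01, 0], [-1, 0, 0, 0.01, 0]]
  ]
}}

```text
time_s: 8.8
tcp_pos: [0.5809, 0.143, 0.0656]
eef_rot: [-180.0, 0.0, 32.3]
contact_force: [-0.1, -0.0, 1.0]
gripper_width: 0.0002
gripper_force: 0.0
```

Emit:
{"api": "drive_tool", "payload": {
  "increments": [
    [[-1, 0, 0, 0.01, 0], [-1, 0, 0, 0.01, 0]]
  ]
}}

```text
time_s: 9.05
tcp_pos: [0.5809, 0.143, 0.0643]
eef_rot: [-180.0, 0.0, 32.3]
contact_force: [1.0, 0.9, -0.2]
gripper_width: 0.0007
gripper_force: 0.0
```

Emit:
{"api": "drive_tool", "payload": {
  "increments": [
    [[-1, 0, 0, 0.01, 0], [-1, 0, 0, 0.01, 0]]
  ]
}}

```text
time_s: 9.3
tcp_pos: [0.5809, 0.143, 0.0631]
eef_rot: [-180.0, 0.0, 32.3]
contact_force: [-0.5, -0.2, -0.5]
gripper_width: 0.0003
gripper_force: 0.0
```

Emit:
{"api": "drive_tool", "payload": {
  "increments": [
    [[-1, 0, 0, 0.01, 0], [-1, 0, 0, 0.01, 0]]
  ]
}}

```text
time_s: 9.55
tcp_pos: [0.5809, 0.143, 0.062]
eef_rot: [180.0, 0.0, 32.3]
contact_force: [-0.3, -0.2, 0.8]
gripper_width: 0.0006
gripper_force: 0.0
```

Emit:
{"api": "drive_tool", "payload": {
  "increments": [
    [[-1, 0, 0, 0.01, 0], [-1, 0, 0, 0.01, 0]]
  ]
}}

```text
time_s: 9.8
tcp_pos: [0.5809, 0.1431, 0.0608]
eef_rot: [-180.0, 0.0, 32.3]
contact_force: [0.4, -0.2, -0.7]
gripper_width: 0.0004
gripper_force: 0.0
```

```bash
cat > tip.py <<'E'
from plant import capture
import cv2,numpy as np
a=capture("scene"); b=cv2.imread("pics/scene0.png")[:,:,::-1]
d=np.abs(a.astype(int)-b).sum(2)
for v in range(234,272,2): print(v,"".join("#" if x>60 else "." for x in d[v,405:470]), a[v,425:440:3].mean(1).astype(int))
cv2.imwrite("pics/cur.png",a[:,:,::-1])
E
python3 tip.py
```

```text
234 #.....##....#..####.#...#############..########.###.#.#...##.#### [145 146  28  46 149]
236 ..##.##.#...##.###......#######..#####....##.#.#.#.....#......... [142 151  22  72 146]
238 #......###..##.########.########.........##.#...#..#.......#.#... [144 147  22  91 147]
240 ###...#.##...#.###############..#####...##..##...#.......##..#... [146 146  23 109 145]
242 .#...#.......#.#################....#..##......#...#......##..#.. [144 131  20 118 147]
244 .###.#...#...#..###..###########......###.#..##.....#.....#...... [146 111  23 126 146]
246 ..##.##..##..##..##############........#.#...##.#.#..#........#.. [140 109  27  70 146]
248 ##.........#.#..###############......##.....#.#.#................ [146  86  27  40 146]
250 ......#...##....##############....#.###.#...#..#..#.##.#.##...... [148  83  22 108 145]
252 #.....#.#.#.##..#############......####.##..#.#.......##..###.#.. [147  47  28 149 145]
254 .##..#.#.#..###.################...###...#..#.#.........#...#.... [149  47  39 147 146]
256 ........#.#####.###.#.#####.#.#.#..##....#.#...............#..... [148  31  47 148 145]
258 ...........#########.######..#..#....##....#..#.#.....#.#..#..... [117  24  69 149 146]
260 ........####################...#..####..##.###..........#....##.. [ 66  50  58 136 148]
262 .......####################################..#######..##.....##.. [67 77 69 63 77]
264 .....#######..........##################.########.#.......##.#..# [111 109  79  78  83]
266 ....###....................######################...#..####..#... [112 112 110  92  64]
268 .######........................##############........#...#.#..... [113 112 114 115 114]
270 ..############....................##.########.......##.###....... [114 114 113 116 116]
```

The finger now ends at row 259–261, right at the wheel's top. I'll take a few finer steps.

Emit:
{"api": "drive_tool", "payload": {
  "increments": [
    [[-1, 0, 0, 0.01, 0], [-1, 0, 0, 0.01, 0]]
  ]
}}

```text
time_s: 10.1
tcp_pos: [0.5811, 0.143, 0.0605]
eef_rot: [180.0, -0.0, 32.3]
contact_force: [-3.0, -0.8, 6.4]
gripper_width: 0.0005
gripper_force: 3.4
```

Emit:
{"api": "drive_tool", "payload": {
  "increments": [
    [[-1, 0, 0, 0.01, 0], [-1, 0, 0, 0.01, 0]]
  ]
}}

```text
time_s: 10.35
tcp_pos: [0.5813, 0.1429, 0.0604]
eef_rot: [179.9, -0.1, 32.3]
contact_force: [-5.1, -1.7, 15.3]
gripper_width: 0.0007
gripper_force: 7.4
```

Emit:
{"api": "drive_tool", "payload": {
  "increments": [
    [[-1, 0, 0, 0.01, 0], [-1, 0, 0, 0.01, 0]]
  ]
}}

```text
time_s: 10.6
tcp_pos: [0.5815, 0.1426, 0.0603]
eef_rot: [179.9, -0.1, 32.4]
contact_force: [-8.0, -3.9, 21.7]
gripper_width: 0.0004
gripper_force: 11.4
```

Contact is at TCP z = 0.0605, with a stiffness of about 7 N/mm. I'll ease off to roughly 12 N and make a first trial stroke of +14 mm along jig y.

Emit:
{"api": "drive_tool", "payload": {
  "increments": [
    [[-1, 0, 0, -0.012, 0], [-1, 0, -0.04, -0.012, 0], [-1, 0, -0.08, -0.012, 0], [-1, 0, -0.12, -0.012, 0], [-1, 0, -0.12, -0.012, 0]]
  ]
}}

```text
time_s: 11.22
tcp_pos: [0.5736, 0.1556, 0.0597]
eef_rot: [180.0, -0.1, 32.3]
contact_force: [-2.1, -0.7, 7.8]
gripper_width: 0.0005
gripper_force: 4.4
```

```bash
python3 where.py
cat > stop.py <<'E'
# shift of the stop since the start: register its top-face/pointer patch against model displacements
from fit import *
from plant import capture
p=np.load("p.npy"); off={"top":slice(3,5),"scene":slice(5,7)}
def meas(n,img,ref,patch=None):
    P=np.array([(x,y,z) for x in(-66,10) for y in(-14,14) for z in(36,51)])
    g=lambda a:cv2.cvtColor(a,cv2.COLOR_RGB2GRAY).astype(np.float32)
    R,I=g(ref),g(img)
    xs=np.arange(-53,13.1,1.0); ys=np.arange(-13,13.1,1.0)
    G=np.array([(x,y,51) for x in xs for y in ys])
    def samp(A,d):
        u=(proj(n,J2W(p,G+[0,d,0]))+p[off[n]]).astype(np.float32); return cv2.remap(A,u[:,0].reshape(1,-1),u[:,1].reshape(1,-1),cv2.INTER_CUBIC).ravel()
    t=samp(R,0); D=np.arange(-6,45,.25)
    c=np.array([np.corrcoef(t,samp(I,d))[0,1] for d in D]); i=c.argmax()
    return D[i],c[i]
if __name__=="__main__":
    img=capture("scene");cv2.imwrite("pics/cur.png",img[:,:,::-1])
    print("stop moved",meas("scene",img,cv2.imread("pics/scene0.png")[:,:,::-1]))
E
python3 stop.py
```

```text
t 11.225 jig xy tip z 31.66965467369424 -60.7662231548257 48.6838711578419 yaw [ 1.79977885e+02 -6.45349552e-02  3.23333281e+01] F [-2.08 -0.66  7.78] w 0.0005010584688379647 j [ 34.   20.1 -19.9   0.  -49.9  88.3]
stop moved (np.float64(3.75), np.float64(0.7936180978560007))
```

The wheel grips: the stop moved about 3.5 mm, against 3.4 mm expected. Now full strokes of 28.8 mm each.

Emit:
{"api": "drive_tool", "payload": {
  "increments": [
    [[-1, 0, 0, -0.06, 0], [-1, 0, 0.24, -0.06, 0], [-1, 0, 0.24, 0.002, 0], [-1, 0, 0.12, 0.002, 0], [-1, 0, 0, 0.002, 0]]
  ]
}}

```text
time_s: 11.9
tcp_pos: [0.574, 0.1554, 0.0596]
eef_rot: [179.9, -0.1, 32.3]
contact_force: [1.6, -2.3, 10.5]
gripper_width: 0.0007
gripper_force: 5.5
```

```bash
python3 where.py; python3 stop.py
```

```text
t 11.9 jig xy tip z 31.935445921452214 -61.21088519666465 48.6357053129718 yaw [ 1.79936763e+02 -1.06287505e-01  3.22779970e+01] F [ 1.65 -2.35 10.54] w 0.0007040492928230398 j [ 34.   20.1 -19.9   0.1 -49.8  88.2]
stop moved (np.float64(10.25), np.float64(0.8315641647225136))
```

Emit:
{"api": "drive_tool", "payload": {
  "increments": [
    [[-1, 0, 0, -0.06, 0], [-1, 0, 0.24, -0.06, 0], [-1, 0, 0.24, 0.0, 0], [-1, 0, 0.12, 0.0, 0], [-1, 0, 0, 0.0, 0]]
  ]
}}

```text
time_s: 12.58
tcp_pos: [0.5739, 0.1552, 0.0596]
eef_rot: [179.9, -0.1, 32.3]
contact_force: [0.0, -2.0, 10.8]
gripper_width: 0.0005
gripper_force: 6.0
```

Emit:
{"api": "drive_tool", "payload": {
  "increments": [
    [[-1, 0, 0, -0.06, 0], [-1, 0, 0.24, -0.06, 0], [-1, 0, 0.24, 0.0, 0], [-1, 0, 0.12, 0.0, 0], [-1, 0, 0, 0.0, 0]]
  ]
}}

```text
time_s: 13.2
tcp_pos: [0.574, 0.155, 0.0595]
eef_rot: [179.9, -0.1, 32.3]
contact_force: [-0.1, -0.8, 9.4]
gripper_width: 0.0003
gripper_force: 6.0
```

```bash
python3 stop.py
python3 - <<'E'
# profiles along jig y at heights of tips: pointer & mark, scene + top(start)
from fit import *
p=np.load("p.npy"); off={"top":slice(3,5),"scene":slice(5,7)}
for n,f in(("scene","scene0"),("scene","cur"),("top","top0")):
    I=cv2.cvtColor(cv2.imread(f"pics/{f}.png"),cv2.COLOR_BGR2GRAY).astype(np.float32)
    print(n,f)
    for x in (-90,-86,-82,-79,-76,-74,-72,-70,-68,-66,-64,-62,-60):
        u=(proj(n,J2W(p,[(x,y,36) for y in range(-10,46,2)]))+p[off[n]]).astype(np.float32)
        print(x,cv2.remap(I,u[:,:1],u[:,1:],cv2.INTER_CUBIC).ravel().astype(int))
E
```

```text
stop moved (np.float64(24.75), np.float64(0.8099202704841899))
scene scene0
-90 [110 108 147 200 197 194 193 193 193 193 193 193 193 194 202 170  95  88
  99  99  99  96  98  99  96 100 142 186]
-86 [ 98 113 126 164 166 179 179 193 192 193 193 193 192 192 195 201 172  98
 100 149 154 156 157 154 158 157 156 176]
-82 [ 87 100 115 111 110 106 110 178 194 192 191 189 191 191 191 192 200 171
 120 174 201 197 198 199 200 196 195 185]
-79 [ 94 114 102  97 102  90 101 174 198 192 195 193 194 193 193 193 194 195
 166 181 203 192 209 197 196 196 190 181]
-76 [ 84  83  82  83  81  82 100 158 196 192 193 191 189 192 189 191 192 190
 192 188 159 113  91  93 110 122 168 189]
-74 [ 83  85  83  84  85  80  86 146 192 192 191 189 190 192 188 187 187 190
 190 196 173 100  45  47  68 130 187 195]
-72 [ 83  87  83  86  87  84  93 130 197 199 195 194 193 196 192 193 193 194
 192 192 190 140  89  95 141 190 201 193]
-70 [ 79  88  78  86  90  84  88 132 184 186 201 197 197 200 195 195 197 197
 196 195 200 188 162 155 188 196 199 195]
-68 [ 93 102  95 102  88  71  80 102 120 132 187 198 195 197 196 194 194
[... 2879 characters left out ...]
114 118 115 109  94  87 113 120 116 117 116 117 117 117 117 116
 118 112 100  94 108 119 117 117 117 117]
-68 [114 114 115 117 103  77  67  71  99 116 116 115 117 116 116 116 117 117
 118 117 114 111 116 119 117 117 117 117]
-66 [115 115 119 110  76  47  51  64  82 111 120 115 116 116 116 117 116 116
 116 117 117 116 117 116 115 117 116 117]
-64 [117 119 116  93  53  47  45  63  74  92 115 117 117 117 116 117 116 117
 118 117 118 118 117 118 118 118 117 117]
-62 [117 120 105  70  50  49  43  53  66  79 114 121 119 122 120 118 118 118
 118 119 119 119 119 119 119 119 119 121]
-60 [114 105  75  49  49  52  43  43  63  79 103 107  97 102 118 118 118 118
 117 118 118 117 117 119 118 118 118 118]
```

About 23.5 mm done; the estimates of what remains run from 6 to 9 mm. One stroke of 21 mm (≈5 mm), then I'll retreat clear for an unobstructed measurement.

Emit:
{"api": "drive_tool", "payload": {
  "increments": [
    [[-1, 0, 0, -0.06, 0], [-1, 0, 0.24, -0.06, 0], [-1, 0, 0.24, 0.0, 0], [-1, 0, 0.15, 0.0, 0], [-1, 0, 0.065, 0, 0]]
  ]
}}

```text
time_s: 13.88
tcp_pos: [0.5782, 0.1482, 0.0601]
eef_rot: [179.9, -0.1, 32.3]
contact_force: [0.1, -2.6, 8.5]
gripper_width: 0.0003
gripper_force: 4.5
```

Emit:
{"api": "drive_tool", "payload": {
  "increments": [
    [[-1, 0, 0, 0, 0], [-1, 0, 0, -0.1, 0], [-1, 0, 0, -0.5, 0], [-1, 0, 0, -1, 0]]
  ]
}}

```text
time_s: 14.38
tcp_pos: [0.5761, 0.1482, 0.1784]
eef_rot: [-180.0, 0.2, 32.3]
contact_force: [1.0, 0.7, 0.5]
gripper_width: 0.0008
gripper_force: 0.0
```

Emit:
{"api": "drive_tool", "payload": {
  "increments": [
    [[-1, 0.5, 0.5, 0, 0], [-1, 1, 1, 0, 0], [-1, 1, 1, 0, 0]]
  ]
}}

```text
time_s: 14.75
tcp_pos: [0.7445, 0.1108, 0.178]
eef_rot: [-180.0, 0.0, 32.3]
contact_force: [0.6, 2.5, -0.6]
gripper_width: 0.0006
gripper_force: 0.0
```

```bash
python3 where.py
cat > cmp.py <<'E'
import sys
from fit import *
from plant import capture
import stop
p=np.load("p.npy"); off={"top":slice(3,5),"scene":slice(5,7)}
k=sys.argv[1]
for n in("scene","top"):
    im=np.mean([capture(n).astype(float) for _ in range(4)],0)
    cv2.imwrite(f"pics/{n}{k}.png",im[:,:,::-1]); I=im.mean(2).astype(np.float32)
    print(n,"stop",stop.meas(n,im.astype(np.uint8),cv2.imread(f"pics/{n}0.png")[:,:,::-1]))
    for x in (-76,-74,-72,-71,-70,-69,-68,-66,-64,-62):
        u=(proj(n,J2W(p,[(x,y,36) for y in range(16,48,2)]))+p[off[n]]).astype(np.float32)
        print(x,cv2.remap(I,u[:,:1],u[:,1:],cv2.INTER_CUBIC).ravel().astype(int))
E
python3 cmp.py A
```

```text
t 14.75 jig xy tip z 152.35412505462926 -189.8710357341326 166.95144351531573 yaw [-1.79975217e+02  3.90127423e-02  3.22577873e+01] F [ 0.6   2.54 -0.58] w 0.0005799567386541733 j [ 23.2  28.5  10.5  -0.  -72.   99. ]
scene stop (np.float64(30.25), np.float64(0.9302815632086201))
-76 [ 91  92  89  91  89  90  92  83  73  67  62  68 100 143 140 134]
-74 [ 91  93  91  92  90  90  92  85  69  42  44  75 147 205 175 130]
-72 [ 93  92  91  94  92  92  93  92  81  53  69 135 202 220 163 130]
-71 [ 94  91  90  94  89  93  94  93  90  66  79 163 210 214 162 132]
-70 [ 96  90  91  95  87  95  97  90  94  81  91 174 212 206 156 132]
-69 [102  93  97 100  91 102  97  83  89  96 106 169 212 198 148 134]
-68 [112 101 104 107 101 109  96  76  79 103 119 161 204 192 144 138]
-66 [114 109 110 109 111 110  83  67  70  90 114 114 170 190 141 142]
-64 [109 110 109 108 112  94  60  57  72  74  99 110 132 174 143 143]
-62 [110 111 111 109 106  72  47  59  75  71  79 107 106 145 140 138]
top stop (np.float64(30.0), np.float64(0.9653535564493761))
-76 [90 88 88 82 80 77 52 34 35 38 60 81 86 86 81 80]
-74 [90 90 91 90 91 90 70 41 32 46 77 91 91 91 90 90]
-72 [89 89 89 89 89 91 78 56 44 60 85 92 89 89 89 89]
-71 [89 89 89 89 89 90 81 62 57 71 88 91 89 89 90 89]
-70 [89 89 89 89 89 93 82 66 69 81 91 90 90 90 90 90]
-69 [90 90 90 90 90 93 83 63 73 88 93 90 90 90 90 90]
-68 [89 89 89 90 91 91 77 56 71 89 92 90 90 90 90 90]
-66 [89 89 89 89 91 84 59 42 63 92 91 89 89 89 89 89]
-64 [90 90 90 91 88 66 43 40 48 76 91 90 90 90 90 90]
-62 [91 90 90 91 84 54 40 40 35 59 88 93 91 91 91 91][ WARN:0@9.546] global loadsave.cpp:1063 imwrite_ Unsupported depth image for selected encoder is fallbacked to CV_8U.
```

Now close: the top view says about 2 mm remain, the scene view 2–4 mm. I'll use my last picture on a strong zoom of both.

Run:
```python
from fit import *
p=np.load("p.npy"); off={"top":slice(3,5),"scene":slice(5,7)}
o=[]
for n in("scene","top"):
    a=cv2.imread(f"pics/{n}A.png"); u=(proj(n,J2W(p,(-68,32,36)))+p[off[n]])[0].astype(int)
    c=a[u[1]-20:u[1]+20,u[0]-20:u[0]+20]; print(n,u-20)
    c=cv2.normalize(cv2.resize(c,(400,400),interpolation=cv2.INTER_CUBIC),None,0,255,cv2.NORM_MINMAX)
    o.append(c)
    print("1mm jig y,x px",[(proj(n,J2W(p,q))-proj(n,J2W(p,(-68,32,36)))).round(3).tolist() for q in((-68,42,36),(-58,32,36))])
cv2.imwrite("pics/z.png",np.hstack(o))
```

```text
scene [320 279]
1mm jig y,x px [[[-5.638, -1.937]], [[2.939, -3.43]]]
top [382 246]
1mm jig y,x px [[[-4.398, 2.832]], [[-2.906, -4.422]]]
```

View pics/z.png

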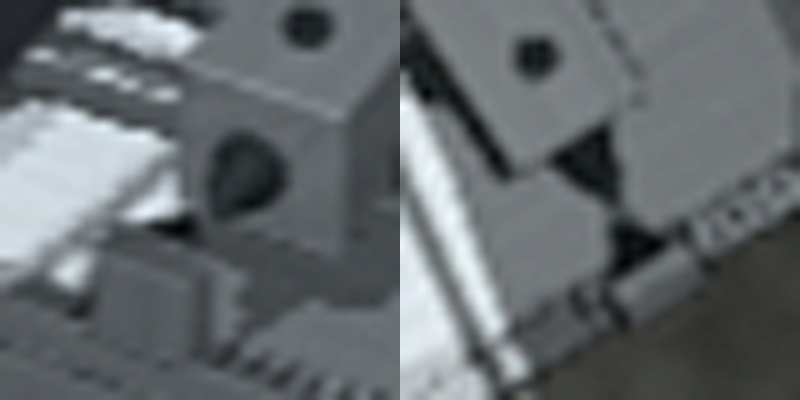

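In the zoom, the top view shows the pointer tip at (617,205) and the mark tip at (615,222), which gives about 2 mm still to go in y and a 2 mm gap in x. I'll return and stroke 7.5 mm (≈1.8 mm).

Emit:
{"api": "drive_tool", "payload": {
  "increments": [
    [[-1, -0.5, -0.47, 0, 0], [-1, -1, -0.945, 0, 0], [-1, -1, -0.945, 0, 0], [-1, -1, -0.945, 0.4, 0], [-1, -1, -0.945, 0.85, 0]]
  ]
}}

```text
time_s: 15.78
tcp_pos: [0.581, 0.1445, 0.0782]
eef_rot: [180.0, -0.3, 32.4]
contact_force: [0.8, -0.3, -0.8]
gripper_width: 0.0007
gripper_force: 0.0
```

Emit:
{"api": "drive_tool", "payload": {
  "increments": [
    [[-1, 0, 0, 0, 0], [-1, 0, 0, 0.1, 0], [-1, 0, 0, 0.15, 0], [-1, 0, 0, 0.15, 0]]
  ]
}}

```text
time_s: 16.27
tcp_pos: [0.5822, 0.1434, 0.0606]
eef_rot: [180.0, -0.2, 32.3]
contact_force: [-1.6, -1.4, 5.1]
gripper_width: 0.0008
gripper_force: 2.9
```

Emit:
{"api": "drive_tool", "payload": {
  "increments": [
    [[-1, 0, -0.02, 0, 0], [-1, 0, -0.04, 0, 0], [-1, 0, -0.0625, 0, 0], [-1, 0, -0.0625, 0, 0], [-1, 0, -0.0625, 0, 0]]
  ]
}}

```text
time_s: 16.9
tcp_pos: [0.5781, 0.1499, 0.06]
eef_rot: [180.0, -0.2, 32.3]
contact_force: [-0.4, -0.4, 6.8]
gripper_width: 0.0003
gripper_force: 3.1
```

Emit:
{"api": "drive_tool", "payload": {
  "increments": [
    [[-1, 0, 0, -0.1, 0], [-1, 0, 0, -0.5, 0], [-1, 0, 0, -1, 0], [-1, 0, 0, -1, 0]]
  ]
}}

```text
time_s: 17.4
tcp_pos: [0.5799, 0.1508, 0.1849]
eef_rot: [179.9, -0.6, 32.3]
contact_force: [-0.4, 0.6, -0.9]
gripper_width: 0.0005
gripper_force: 0.0
```

Emit:
{"api": "drive_tool", "payload": {
  "increments": [
    [[-1, 0.5, 0.5, 0, 0], [-1, 1, 1, 0, 0], [-1, 1, 1, 0, 0]]
  ]
}}

```text
time_s: 17.77
tcp_pos: [0.7443, 0.1115, 0.1781]
eef_rot: [-180.0, 0.0, 32.3]
contact_force: [0.1, 0.8, 0.2]
gripper_width: 0.0005
gripper_force: 0.0
```

```bash
cat > cone.py <<'E'
# fit y of both dark cones in the top view: antialiased triangles (scale, blur, shade free)
import sys
from fit import *
p=np.load("p.npy")
def fit(f):
    I=cv2.imread(f).astype(np.float32).mean(2); n="top"; off=p[3:5]
    u0=(proj(n,J2W(p,(-69,31,36)))+off)[0].astype(int)
    gx,gy=np.meshgrid(np.arange(u0[0]-16,u0[0]+17),np.arange(u0[1]-16,u0[1]+17))
    q=proj(n,J2W(p,[(-69,31,36),(-68,31,36),(-69,32,36)]))+off
    A=np.linalg.inv(np.c_[q[1]-q[0],q[2]-q[0]])
    xy=(np.c_[gx.ravel(),gy.ravel()]-q[0])@A.T+[-69,31]
    V=I[gy,gx].ravel(); m=(xy[:,0]>-76)&(xy[:,0]<-61)&(abs(xy[:,1]-31)<9)
    S=(np.arange(8)+.5)/8-.5; SX,SY=np.meshgrid(S*2.4,S*2.4); sub=np.c_[SX.ravel(),SY.ravel()]@A.T
    pts=xy[m][:,None]+sub[None]
    def model(a):
        yp,ym,xp,k,kp,d,bg,km=a
        P=(np.abs(pts[...,1]-yp)<k*(pts[...,0]-xp))
        M=(np.abs(pts[...,1]-ym)<km*(xp-kp-pts[...,0]))
        e=40
        P=1/(1+np.exp(-e/20*(k*(pts[...,0]-xp)-np.abs(pts[...,1]-yp))*4))
        M=1/(1+np.exp(-e/20*(km*(xp-kp-pts[...,0])-np.abs(pts[...,1]-ym))*4))
        return bg-d*(np.maximum(P,M)).mean(1)
    s=least_squares(lambda a:model(a)-V[m],[30,31.5,-69.5,.55,2,50,90,.55],loss="soft_l1",f_scale=5)
    return s
for f in sys.argv[1:]:
    s=fit(f);c=np.linalg.pinv(s.jac.T@s.jac)*2*s.cost/len(s.fun)
    print(f,s.x.round(2),"cost",s.cost.round(0),"diff mark-ptr",round(s.x[1]-s.x[0],2),"+-",np.sqrt(c[0,0]+c[1,1]).round(2))
E
python3 cmp.py B 2>/dev/null; python3 cone.py pics/topA.png pics/topB.png; python3 where.py
```

```text
scene stop (np.float64(32.0), np.float64(0.9187875004308512))
-76 [ 92  92  91  92  91  92  92  83  72  67  64  69  98 149 161 141]
-74 [ 90  91  91  92  91  91  91  82  60  42  48  76 146 208 192 136]
-72 [ 92  93  92  93  90  92  93  92  79  55  71 136 201 221 172 127]
-71 [ 94  93  89  94  89  91  93  93  88  68  80 156 204 216 174 130]
-70 [ 97  93  90  95  88  94  93  89  88  77  89 156 198 212 172 133]
-69 [104  98  96  99  92 100  96  89  82  81  99 143 181 201 166 135]
-68 [113 105 104 106 101 108 106  96  76  83 107 135 155 185 162 140]
-66 [115 108 110 108 110 114 113  89  65  71  95 113 116 162 156 140]
-64 [111 109 108 107 107 109  90  57  57  72  76 101 117 136 140 140]
-62 [110 110 109 109 110 109  76  54  62  75  72  85 111 118 123 137]
top stop (np.float64(31.75), np.float64(0.9668614509714789))
-76 [89 88 88 82 80 78 52 33 34 38 60 81 86 85 81 83]
-74 [90 90 91 90 91 90 70 40 32 46 78 91 92 91 90 91]
-72 [89 89 89 89 89 91 78 55 44 60 86 91 89 89 89 90]
-71 [89 89 89 89 89 90 81 61 55 72 88 91 89 89 89 90]
-70 [90 89 89 90 89 90 85 69 63 81 92 90 90 90 90 90]
-69 [90 89 89 90 89 90 91 74 66 85 93 90 90 90 90 90]
-68 [89 89 89 89 89 91 91 75 60 82 94 90 90 90 90 90]
-66 [89 89 89 89 89 92 86 58 42 67 88 90 89 89 89 89]
-64 [90 90 90 90 91 90 74 48 38 46 76 92 91 90 90 90]
-62 [91 91 90 91 92 81 56 42 39 39 65 92 92 91 91 91]
pics/topA.png [ 29.81  31.7  -69.91   0.52  -1.46  58.21  91.05   0.56] cost 273.0 diff mark-ptr 1.89 +- 0.11
pics/topB.png [ 31.77  31.63 -69.59   0.52  -1.4   57.77  90.95   0.54] cost 242.0 diff mark-ptr -0.14 +- 0.1
t 18.175 jig xy tip z 151.03073519333228 -186.87070375233472 168.27747289747842 yaw [-1.79999618e+02 -4.08588414e-02  3.23409715e+01] F [-0.93 -0.18  0.97] w 6.945922532417258e-05 j [ 23.4  28.2  10.1  -0.  -71.9  98.9]cone.py:21: RuntimeWarning: overflow encountered in exp
  M=1/(1+np.exp(-e/20*(km*(xp-kp-pts[...,0])-np.abs(pts[...,1]-ym))*4))
```

Top view: pointer at 31.77 and mark at 31.63, so the offset is −0.14 ± 0.1 mm, and the stop is set. Next the lock plunger at jig (50, 35).

Emit:
{"api": "drive_tool", "payload": {
  "increments": [
    [[-1, -0.42, -0.46, 0, 0], [-1, -0.845, -0.93, 0, 0], [-1, -0.845, -0.93, 0, 0]]
  ]
}}

```text
time_s: 18.55
tcp_pos: [0.5939, 0.1531, 0.1799]
eef_rot: [-180.0, -0.1, 32.4]
contact_force: [0.8, 0.2, 0.3]
gripper_width: 0.0007
gripper_force: 0.0
```

Emit:
{"api": "drive_tool", "payload": {
  "increments": [
    [[-1, 0, -0.46, 0, 0], [-1, 0, -0.93, 0, 0], [-1, 0, -0.93, 0, 0], [-1, 0, -0.93, 0, 0]]
  ]
}}

```text
time_s: 19.05
tcp_pos: [0.537, 0.247, 0.1793]
eef_rot: [-180.0, -0.1, 32.4]
contact_force: [-0.6, -0.4, -0.2]
gripper_width: 0.0004
gripper_force: 0.0
```

```bash
python3 where.py
```

```text
t 19.05 jig xy tip z 49.47373480209755 36.05456709113138 168.31348435448035 yaw [-1.79990686e+02 -7.33177838e-02  3.23991829e+01] F [-0.55 -0.35 -0.18] w 0.00042692465422562 j [ 43.6  13.4 -12.    0.  -64.5  78.8]
```

Emit:
{"api": "drive_tool", "payload": {
  "increments": [
    [[-1, 0, 0.008, 0.4, 0], [-1, 0, 0.008, 0.8, 0], [-1, 0, 0.008, 1, 0], [-1, 0, 0.008, 1, 0]]
  ]
}}

```text
time_s: 19.55
tcp_pos: [0.5373, 0.2438, 0.0567]
eef_rot: [180.0, 0.2, 32.2]
contact_force: [0.2, 0.4, 0.4]
gripper_width: 0.0008
gripper_force: 0.0
```

Emit:
{"api": "drive_tool", "payload": {
  "increments": [
    [[-1, 0, 0, 0.08, 0], [-1, 0, 0, 0.16, 0], [-1, 0, 0, 0.22, 0], [-1, 0, 0, 0.22, 0]]
  ]
}}

```text
time_s: 20.05
tcp_pos: [0.5377, 0.2455, 0.0316]
eef_rot: [180.0, 0.1, 32.3]
contact_force: [-0.1, 0.4, 0.4]
gripper_width: 0.0004
gripper_force: 0.0
```

Emit:
{"api": "drive_tool", "payload": {
  "increments": [
    [[-1, 0, 0, 0.015, 0], [-1, 0, 0, 0.03, 0], [-1, 0, 0, 0.03, 0]]
  ]
}}

```text
time_s: 20.42
tcp_pos: [0.538, 0.2458, 0.0284]
eef_rot: [180.0, 0.0, 32.3]
contact_force: [0.8, 0.2, 0.3]
gripper_width: 0.0005
gripper_force: 0.0
```

Emit:
{"api": "drive_tool", "payload": {
  "increments": [
    [[-1, 0, 0, 0.015, 0], [-1, 0, 0, 0.03, 0], [-1, 0, 0, 0.03, 0]]
  ]
}}

```text
time_s: 20.8
tcp_pos: [0.538, 0.2457, 0.0248]
eef_rot: [180.0, 0.0, 32.3]
contact_force: [-0.6, 0.5, 0.1]
gripper_width: 0.0003
gripper_force: 0.0
```

Emit:
{"api": "drive_tool", "payload": {
  "increments": [
    [[-1, 0, 0, 0.01, 0], [-1, 0, 0, 0.02, 0], [-1, 0, 0, 0.02, 0]]
  ]
}}

```text
time_s: 21.18
tcp_pos: [0.5381, 0.2458, 0.0225]
eef_rot: [180.0, -0.0, 32.3]
contact_force: [-0.9, -0.0, 2.8]
gripper_width: -0.0001
gripper_force: 1.5
```

Emit:
{"api": "drive_tool", "payload": {
  "increments": [
    [[-1, 0, 0, 0.01, 0], [-1, 0, 0, 0.02, 0], [-1, 0, 0, 0.02, 0]]
  ]
}}

```text
time_s: 21.55
tcp_pos: [0.538, 0.2458, 0.0199]
eef_rot: [-180.0, 0.0, 32.3]
contact_force: [-0.6, -0.6, 2.0]
gripper_width: 0.0004
gripper_force: 1.1
```

Emit:
{"api": "drive_tool", "payload": {
  "increments": [
    [[-1, 0, 0, 0.01, 0], [-1, 0, 0, 0.02, 0], [-1, 0, 0, 0.02, 0]]
  ]
}}

```text
time_s: 21.92
tcp_pos: [0.538, 0.2458, 0.0175]
eef_rot: [180.0, 0.0, 32.3]
contact_force: [-0.0, 0.3, 1.2]
gripper_width: 0.0006
gripper_force: 1.0
```

The plunger is moving from about 23 mm TCP height. I'll press on to its stop.

Emit:
{"api": "drive_tool", "payload": {
  "increments": [
    [[-1, 0, 0, 0.01, 0], [-1, 0, 0, 0.02, 0], [-1, 0, 0, 0.03, 0], [-1, 0, 0, 0.03, 0]]
  ]
}}

```text
time_s: 22.42
tcp_pos: [0.5382, 0.2459, 0.0163]
eef_rot: [180.0, -0.1, 32.3]
contact_force: [-8.3, -2.6, 23.7]
gripper_width: 0.0008
gripper_force: 11.6
```

Emit:
{"api": "drive_tool", "payload": {
  "increments": [
    [[-1, 0, 0, 0.01, 0], [-1, 0, 0, 0.02, 0], [-1, 0, 0, 0.02, 0]]
  ]
}}

```text
time_s: 22.8
tcp_pos: [0.5384, 0.2459, 0.016]
eef_rot: [180.0, -0.1, 32.4]
contact_force: [-15.5, -4.1, 42.0]
gripper_width: 0.0004
gripper_force: 20.8
```

Emit:
{"api": "drive_tool", "payload": {
  "increments": [
    [[-1, 0, 0, 0.01, 0], [-1, 0, 0, 0.01, 0]]
  ]
}}

```text
time_s: 23.05
tcp_pos: [0.5385, 0.2459, 0.0159]
eef_rot: [180.0, -0.1, 32.4]
contact_force: [-18.8, -4.7, 50.7]
gripper_width: 0.0004
gripper_force: 25.5
```

It hit a hard stop at 16.2 mm, where 16.5 was predicted for fully down. I'll lift off, retreat and verify.

Emit:
{"api": "drive_tool", "payload": {
  "increments": [
    [[-1, 0, 0, -0.05, 0], [-1, 0, 0, -0.3, 0], [-1, 0, 0, -0.7, 0], [-1, 0, 0, -1, 0], [-1, 0, 0, -1, 0]]
  ]
}}

```text
time_s: 23.68
tcp_pos: [0.5396, 0.2471, 0.1334]
eef_rot: [-180.0, -0.3, 32.3]
contact_force: [-0.1, -0.6, -0.7]
gripper_width: 0.0004
gripper_force: 0.0
```

Emit:
{"api": "drive_tool", "payload": {
  "increments": [
    [[-1, 0, 0, -0.2, 0], [-1, 0.5, 0.5, -0.3, 0], [-1, 1, 1, -0.3, 0], [-1, 1, 1, -0.3, 0]]
  ]
}}

```text
time_s: 24.18
tcp_pos: [0.7053, 0.2076, 0.1645]
eef_rot: [-180.0, 0.1, 32.3]
contact_force: [-0.1, 1.2, 0.1]
gripper_width: 0.0003
gripper_force: 0.0
```

Emit:
{"api": "drive_tool", "payload": {
  "increments": [
    [[-1, 0, 0.5, 0, 0], [-1, 0, 1, 0, 0], [-1, 0, 1, 0, 0]]
  ]
}}

```text
time_s: 24.55
tcp_pos: [0.7687, 0.1025, 0.1631]
eef_rot: [-180.0, 0.2, 32.0]
contact_force: [0.4, 0.8, -0.1]
gripper_width: 0.0002
gripper_force: 0.0
```

```bash
python3 cmp.py C 2>/dev/null | grep stop; python3 cone.py pics/topB.png pics/topC.png 2>/dev/null; python3 where.py
python3 - <<'E'
from fit import *
# lock head height in scene and top: extents of dark blob, start vs now
p=np.load("p.npy"); off={"top":slice(3,5),"scene":slice(5,7)}
for n in("scene","top"):
    for k in"0C":
        I=cv2.imread(f"pics/{n}{k}.png").mean(2);u=(proj(n,J2W(p,(50,35,49)))+p[off[n]])[0].astype(int)
        w=I[u[1]-14:u[1]+15,u[0]-12:u[0]+13]; m=w<30; ys,xs=np.nonzero(m)
        print(n,k,m.sum(),xs.mean().round(2),ys.mean().round(2),ys.min())
    print("expected 10mm shift",proj(n,J2W(p,(50,35,44)))-proj(n,J2W(p,(50,35,54))))
E
```

```text
scene stop (np.float64(31.5), np.float64(0.5635924350130838))
top stop (np.float64(31.75), np.float64(0.5367781646072489))
pics/topB.png [ 31.77  31.63 -69.59   0.52  -1.4   57.77  90.95   0.54] cost 242.0 diff mark-ptr -0.14 +- 0.1
pics/topC.png [ 31.82  31.88 -70.99   0.44  15.08  40.22  70.97  -0.08] cost 876.0 diff mark-ptr 0.07 +- 0.54
t 24.95 jig xy tip z 170.31713708082455 -204.11981775270763 155.72100772911006 yaw [-1.79998843e+02 -2.02796814e-02  3.23888237e+01] F [ 0.34 -0.47  0.21] w 0.0006215398531920901 j [ 22.4  31.   13.1  -0.  -72.1 100. ]
scene 0 94 12.46 15.54 7
scene C 86 14.64 16.33 7
expected 10mm shift [[-0.28893003  4.84174719]]
top 0 212 12.2 15.04 7
top C 123 12.76 14.27 7
expected 10mm shift [[-0.29734448  0.84517805]]
```

Run:
```python
from fit import *
p=np.load("p.npy")
u=(proj("scene",J2W(p,(50,35,54)))+p[5:7])[0].round().astype(int);print(u)
for k in"0C":
    I=cv2.imread(f"pics/scene{k}.png").mean(2)
    print(k,"centre cols",[I[v,u[0]-3:u[0]+4].mean().astype(int) for v in range(u[1]-10,u[1]+26)])
    print(k,"row widths<60",[int((I[v,u[0]-14:u[0]+15]<60).sum()) for v in range(u[1]-10,u[1]+26)])
```

```text
[371 254]
0 centre cols [np.int64(181), np.int64(125), np.int64(87), np.int64(80), np.int64(77), np.int64(64), np.int64(42), np.int64(33), np.int64(35), np.int64(33), np.int64(35), np.int64(35), np.int64(33), np.int64(36), np.int64(37), np.int64(24), np.int64(16), np.int64(17), np.int64(17), np.int64(34), np.int64(46), np.int64(52), np.int64(93), np.int64(100), np.int64(64), np.int64(97), np.int64(117), np.int64(135), np.int64(152), np.int64(162), np.int64(181), np.int64(190), np.int64(195), np.int64(198), np.int64(197), np.int64(197)]
0 row widths<60 [0, 0, 4, 7, 12, 14, 14, 17, 18, 19, 20, 20, 17, 16, 16, 16, 16, 17, 16, 14, 13, 8, 5, 8, 17, 15, 11, 10, 9, 9, 8, 6, 4, 1, 0, 0]
C centre cols [np.int64(192), np.int64(132), np.int64(93), np.int64(85), np.int64(81), np.int64(67), np.int64(61), np.int64(66), np.int64(88), np.int64(117), np.int64(65), np.int64(34), np.int64(34), np.int64(37), np.int64(37), np.int64(36), np.int64(35), np.int64(34), np.int64(32), np.int64(23), np.int64(16), np.int64(33), np.int64(88), np.int64(85), np.int64(92), np.int64(90), np.int64(85), np.int64(80), np.int64(77), np.int64(74), np.int64(73), np.int64(72), np.int64(72), np.int64(72), np.int64(70), np.int64(84)]
C row widths<60 [0, 0, 4, 6, 12, 14, 13, 13, 12, 9, 9, 12, 14, 15, 15, 16, 17, 17, 18, 15, 14, 10, 2, 3, 6, 8, 7, 9, 9, 8, 8, 8, 7, 5, 3, 0]
```

The head has dropped about 4.5 px, matching the full 10 mm, and the stop is unmoved. Handing in.

```bash
python3 -c "
from plant import job
print(job.close_job())"
```

```text
the job is handed in; nothing more can be done
None
```

The stop was set to the gauge mark by the wheel alone (about 0.1 mm off by the top camera; the scene camera was less clear, suggesting up to about 0.6 mm), then the lock plunger was pressed right down, and the job was handed in at about 25 s.

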